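# Change a supply over on push-pull slide valves

## Robot

A 6-joint arm with a two-finger parallel gripper is mounted at the origin on a cart in front of the work surface, level with it; the furniture and walls round the work are solid. World frame = base frame: x ahead of the robot, y to its left, z up, the work surface at z = 0. Lengths are in mm, angles in rad, forces in N, time in s.
With the tool pointing down it reaches from about 250 to 850 mm from the base axis. Payload 12.5 kg.
Tool frame: the origin (TCP) lies at the very end of the fingers, on their centre line; the grasp point (between the pads) lies 19 mm behind it; z points along the fingers, y is the line along which they close (so a half turn about z gives the same grasp; the last joint's range is limited). The gripper opens to 93 mm and grips with 3 to 60 N. Pads are 15 mm wide; open, the fingers measure 128 mm over their backs; the gripper's body (75 mm by 188 mm) begins 65 mm behind the grasp point.
Start: joints at [1.264, 0.351, 1.652, -0, 1.139, -0.085], TCP at [120.961, 536.519, 189.733] pointing down, gripper open.
Joint ranges: [-2.75, 2.75], [-0.79, 2.1], [0.01, 2.65], [-1.57, 4.71], [0.07, 3.14], [-2.87, 2.87]. Speed limits (rad/s): [2.22, 2.22, 2.79, 3.14, 3.14, 3.14].

## Interface

Orientations are given as [roll, pitch, yaw] about the fixed x, y, z axes, in that order (R = Rz(yaw) Ry(pitch) Rx(roll)).
In Python, from plant import sensors, cams, env gives the robot as it stands.
- The arm moves only by the tool carry_out, never from a script. Its argument "steps" is a list of rows, each an object with "travel": the shift along the world's x, y, z as a fraction of full scale, a list of three; "rotation": the turn, a rotation vector about the world's x, y, z as a fraction of full scale, a list of three; "fingers": the opening, from 0 (shut) to 1 (fully open). In form: [{"travel": [x, y, z], "rotation": [rx, ry, rz], "fingers": fingers}, ...]. A call has 1 to 10 rows; each row shifts and turns the commanded pose from where the row before left it; what a row does not reach is not made up. Full scale, the value 1, is 0.06 m for a shift and 30 degrees for a turn. A row lasts 1/8 s, in which the tool goes at most 62.5 mm and 10.7 degrees, less where a joint would pass 70% of its speed; a pose out of reach is approached as far as the arm can. A call with a number of a shift or a turn outside -1 to 1 is refused whole. A call with a gripper value outside its range is refused whole. The fingers move at their own pace and stop on an object; "newtons" is the grip in N (left out, the last holds). Time passes only in rows, so rows that do not move let the fingers close. It gives the time, the measured TCP pose, the force, the opening and the grip force at its end, in the units of the state.
- sensors.get_obs(): the state, without advancing time (a new reading comes with each control period).
- cams.camera(name): name is "scene" or "top" or "wrist"; returns a dict with "pixels" (480x640x3 uint8, red, green, blue), "vfov" (degrees; the focal length in pixels is half the picture's height over the tangent of half this angle, whatever the lens; pixels are square), "cx", "cy" (the principal point, pixels), "dist_coeffs" ([k1, k2, p1, p2, k3] as OpenCV has them; the pictures are not rectified), "R" (3x3) and "t" (3): a world point X has camera coordinates R X + t; the wrist camera has in their place "hand_eye" (4x4, takes a point from camera to tool coordinates, whose origin is the TCP and whose axes are the flange's). Camera axes: x right, y down, z forward; pixel columns grow to the right and rows downward; lengths in mm; the calibration is good to about 2 mm. A picture is of the moment at which its call begins: read the wrist's pose just before it. There is no depth.
- env.hand_in(): hands the job in; it is judged then, once.
The state is a dict: "clock": time; "qpos": joint angles; "dq": joint speeds; "tau": joint torques, N m; "position": TCP position; "tcp_rot": TCP orientation; "wrist_force": force on the tool from outside, world axes, zero at the start; "moment": the same for the moment, N m; "opening": finger opening in mm; "gripper_force": force on a finger pad.
Only numpy, scipy, OpenCV 4.12 (cv2) and the standard library are available. Lean on these libraries where they do the work, as an engineer would, in place of code of your own. Each camera call takes 0.05 s, during which the arm holds its last target. There are 200 camera calls.

## Task

Change the growth chamber's supply over from the red line to the blue line on the three-knob valve block: first push the red knob fully home until it clicks in, and only then pull the blue knob all the way out to its stop, so that the two are never open together. Leave the yellow knob shut, do not disturb the vial, the seed dish and the metal lid beside the block, and let go of everything at the end.

Things in the scene. Friction and masses are not known exactly. Their poses are not given: they have to be found in the camera images.
- manifold: fixed three-valve block: grey base 120 x 340 mm, header bar at the back, three aluminium valves 54 mm wide side by side at y = -100, 0, +100 mm, any colour in any place. Origin on the table under the middle valve; x runs from the knobs to the back, y left, z up. Valve fronts at x = -35 mm (collars on the stems to -44), tops 86 mm above the table (pin caps to 94)
- red_knob (a joint): slide of the red knob, m: 0 = fully home (shut), 0.030 = fully out at its stop (open); it slides out along the block's own -x. Spring detents at both ends: 9 to 10 N frees it from either, it drags with 1.5 N between, snaps in within about 3 mm of an end and elsewhere stays where it is left. Starts out or part way out
- red_grip (a point): centre of the red knob (moves with it): a lying plastic cylinder 28 mm in diameter, 24 mm long, axis along the block's x, on a 12 mm steel stem, 65 mm above the table with nothing beneath or in front. Home it is at the block's x = -69 mm (22 mm between knob and valve face), fully out at -99 mm. Its flat front end is 12 mm further out
- blue_knob (a joint): slide of the blue knob, m: 0 = fully home (shut), 0.030 = fully out at its stop (open); it slides out along the block's own -x. Spring detents at both ends: 9 to 10 N frees it from either, it drags with 1.5 N between, snaps in within about 3 mm of an end and elsewhere stays where it is left. Starts home
- blue_grip (a point): centre of the blue knob (moves with it): a lying plastic cylinder 28 mm in diameter, 24 mm long, axis along the block's x, on a 12 mm steel stem, 65 mm above the table with nothing beneath or in front. Home it is at the block's x = -69 mm (22 mm between knob and valve face), fully out at -99 mm. Its flat front end is 12 mm further out
- yellow_knob (a joint): slide of the yellow knob, m: 0 = fully home (shut), 0.030 = fully out at its stop (open); it slides out along the block's own -x. Spring detents at both ends: 9 to 10 N frees it from either, it drags with 1.5 N between, snaps in within about 3 mm of an end and elsewhere stays where it is left. Starts home and is to stay so
- yellow_grip (a point): centre of the yellow knob (moves with it): a lying plastic cylinder 28 mm in diameter, 24 mm long, axis along the block's x, on a 12 mm steel stem, 65 mm above the table with nothing beneath or in front. Home it is at the block's x = -69 mm (22 mm between knob and valve face), fully out at -99 mm. Its flat front end is 12 mm further out
- white_vial: small upright vial with a white cap, 23 mm in diameter, 58 mm tall, loose; origin at the centre of its underside
- seed_dish: clear round dish with seeds, 98 mm in diameter, 17 mm tall, loose; origin at the centre of its underside
- tin_lid: small flat grey metal lid, 51 mm in diameter, 13 mm tall, loose; origin at the centre of its underside
Mind the look-alikes: they are no part of the job. What is shaped like the seed_dish but brown or green is not meant. There is more than one size of the tin_lid; the job needs the smaller.

How it is judged:
By the outcome, as a careful person would: the job done as asked, in the order asked, and still so for the second after the job is handed in, with the robot touching nothing.
It also fails if it takes over 46 s, if anything falls off the work surface, if the arm or the gripper's body presses on something with over 40 N, if the wrist force passes 120 N, or if a joint passes its speed limit or range.

## Working session

There is one attempt and no reset: what is moved stays moved. The work goes in short steps, Python scripts to look and compute and a tool call to move; the robot and the scene stay as the last step left them, time stands still between calls to the robot, and variables do not carry over. Pictures are saved under pics/ and viewed, at most 10 in all, crops included, and the job is handed in when it is done.

Besides the shell and the picture viewer there is one more tool, called after "Request:" as a command line: name --argument value ..., lists and objects as JSON in quotes. carry_out: Moves the arm, as the interface text tells. Shift numbers are shares of 0.06 m and turn numbers shares of 30 degrees, none past 1 either way. Its arguments: {"type":"object","properties":{"steps":{"type":"array","items":{"type":"object","properties":{"travel":{"type":"array","items":{"type":"number","minimum":-1,"maximum":1}},"rotation":{"type":"array","items":{"type":"number","minimum":-1,"maximum":1}},"fingers":{"type":"number"}}}},"newtons":{"type":"number"}},"required":["steps"]}

```bash
mkdir -p pics
cat > h.py <<'E'
import numpy as np,cv2
from plant import sensors,cams,env
def K(c):
    f=240/np.tan(np.radians(c["vfov"])/2); return np.array([[f,0,c["cx"]],[0,f,c["cy"]],[0,0,1.]])
def ray(c,uv,z):
    p=cv2.undistortPoints(np.array(uv,float).reshape(-1,1,2),K(c),np.array(c["dist_coeffs"],float)).reshape(-1,2)
    R=np.array(c["R"]);t=np.array(c["t"]).ravel(); o=-R.T@t
    d=np.c_[p,np.ones(len(p))]@R
    return o+d*((z-o[2])/d[:,2])[:,None]
def proj(c,X):
    return cv2.projectPoints(np.array(X,float).reshape(-1,1,3),cv2.Rodrigues(np.array(c["R"]))[0],np.array(c["t"],float),K(c),np.array(c["dist_coeffs"],float))[0].reshape(-1,2)
def save(c,n): cv2.imwrite("pics/"+n,c["pixels"][:,:,::-1])
E
python3 - <<'E'
from h import *
import pickle
for n in("scene","top"):
    c=cams.camera(n); save(c,n+".png"); pickle.dump(c,open(n+".pkl","wb"))
    R=np.array(c["R"]);print(n,c["vfov"],c["cx"],c["cy"],c["dist_coeffs"],-R.T@np.array(c["t"]).ravel(),R.round(2).tolist())
print(sensors.get_obs())
E
```

```text
scene 48.722716398350876 323.95408414913373 241.36481208545902 [-0.01080275  0.          0.          0.          0.        ] [-215.70055514 -653.25707616  857.16969146] [[0.62, -0.78, -0.02], [-0.49, -0.37, -0.79], [0.61, 0.5, -0.62]]
top 53.66587105671711 318.6186625197907 243.33637505014556 [0.01512347 0.         0.         0.         0.        ] [ 481.4808434   -23.86376831 1122.09076831] [[0.01, -1.0, 0.02], [-1.0, -0.01, -0.08], [0.08, -0.02, -1.0]]
{'clock': 0.1, 'qpos': array([ 1.26440812e+00,  3.51173438e-01,  1.65233879e+00,  4.16831189e-06,
        1.13909610e+00, -8.46375469e-02]), 'dq': array([-0.00113092, -0.00134319,  0.00015762, -0.00075826,  0.00142042,
       -0.00207065]), 'tau': array([ 3.67290304e-04, -4.98032928e+01, -2.85704470e+01,  7.00062630e-02,
        2.39273754e-02, -7.21556898e-05]), 'position': array([120.86034961, 536.21954783, 189.26826016]), 'tcp_rot': array([-3.14058094e+00, -8.96314759e-05,  2.91984020e+00]), 'wrist_force': array([ 0.72038061, -0.73966418, -0.33096348]), 'moment': array([-0.04383204, -0.00187043, -0.07159591]), 'gripper_force': 0.0, 'opening': 92.88665708711217}
```

View pics/scene.png

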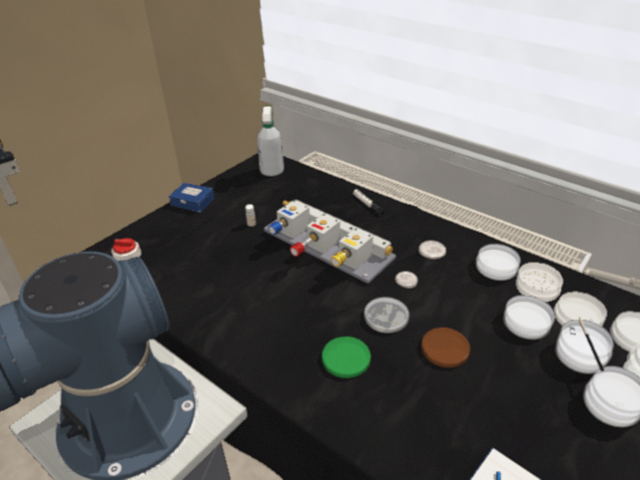

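View pics/top.png

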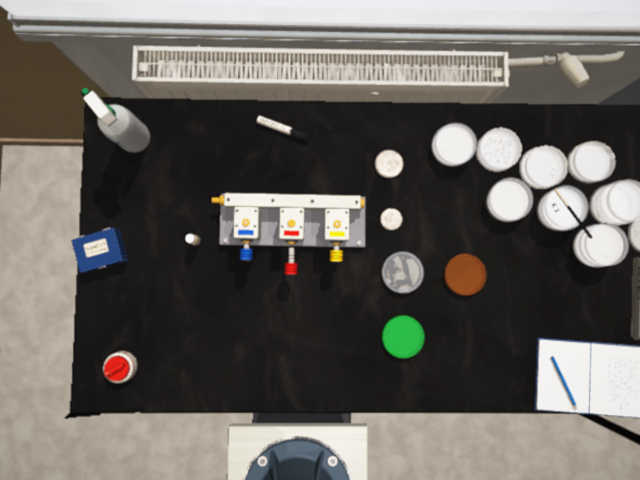

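The views show the block with, left to right, blue (246,254), red (291,268) and yellow (336,255) in the top picture. Red is out, the other two are home. The vial is at (192,239). The clear dish at (403,272) is the seed dish; the green and brown ones are decoys. The smaller lid is at (391,219) and the larger at (389,163). None of these are in the path of the job.

Run:
```python
from h import *
import pickle
c=pickle.load(open("top.pkl","rb")); s=pickle.load(open("scene.pkl","rb"))
def blobs(c,box):
    hsv=cv2.cvtColor(c["pixels"],cv2.COLOR_RGB2HSV); H,S,V=cv2.split(hsv); out={}
    x0,y0,x1,y1=box
    for n,m in dict(blue=(H>100)&(H<130),red=(H<6)|(H>174),yel=(H>22)&(H<34)).items():
        m=(m&(S>140)&(V>70)).astype(np.uint8); k=np.zeros_like(m);k[y0:y1,x0:x1]=m[y0:y1,x0:x1]
        N,_,st,ce=cv2.connectedComponentsWithStats(k)
        out[n]=[(st[i].tolist(),ce[i]) for i in range(1,N) if st[i,4]>15]
    return out
bt=blobs(c,(210,190,370,285)); bs=blobs(s,(255,190,410,285))
def P(c): return K(c)@np.c_[c["R"],np.array(c["t"]).ravel()]
for n in bt:
    print(n)
    for st,ce in bt[n]: print(" top",st,ce.round(1),"z65",ray(c,[ce],65)[0].round(1),"z72",ray(c,[ce],72)[0].round(1),"z86",ray(c,[ce],86)[0].round(1))
    for st,ce in bs[n]: print(" scn",st,ce.round(1),"z65",ray(s,[ce],65)[0].round(1),"z86",ray(s,[ce],86)[0].round(1))
big=cv2.resize(c["pixels"][180:290,180:420],None,fx=3.3,fy=3.3,interpolation=cv2.INTER_CUBIC)
cv2.imwrite("pics/crop.png",big[:,:,::-1])
```

```text
blue
 top [239, 230, 14, 5, 53] [245.2 231.7] z65 [590.4 119.4  65. ] z72 [589.6 118.4  72. ] z86 [588.2 116.5  86. ]
 top [240, 248, 13, 12, 139] [245.7 253.8] z65 [540.9 117.4  65. ] z72 [540.5 116.5  72. ] z86 [539.8 114.6  86. ]
 scn [271, 222, 10, 11, 62] [276.2 226.2] z65 [548.  120.9  65. ] z86 [527.7 100.4  86. ]
red
 top [284, 231, 15, 4, 58] [291.  232.6] z65 [589.4  17.3  65. ] z72 [588.6  17.   72. ] z86 [587.2  16.5  86. ]
 top [284, 262, 14, 13, 158] [290.8 268.4] z65 [509.3  16.7  65. ] z72 [509.1  16.4  72. ] z86 [508.7  15.9  86. ]
 scn [312, 224, 11, 5, 24] [316.9 226. ] z65 [610.5  39.4  65. ] z86 [588.6  21.   86. ]
 scn [290, 243, 14, 14, 95] [298.  247.9] z65 [514.6  19.9  65. ] z86 [495.2   2.   86. ]
yel
 top [289, 220, 6, 6, 19] [291.5 222.4] z65 [612.3  16.4  65. ] z72 [611.4  16.1  72. ] z86 [609.7  15.6  86. ]
 top [330, 232, 14, 4, 56] [336.5 233.5] z65 [588.2 -84.6  65. ] z72 [587.5 -84.2  72. ] z86 [586.1 -83.4  86. ]
 top [331, 250, 11, 11, 105] [336.2 255.3] z65 [539.3 -84.1  65. ] z72 [538.9 -83.7  72. ] z86 [538.2 -82.9  86. ]
 scn [345, 239, 11, 6, 28] [350.  241.6] z65 [609.5 -64.7  65. ] z86 [587.6 -80.3  86. ]
 scn [335, 253, 9, 7, 43] [339. 256.] z65 [549.7 -76.5  65. ] z86 [529.4 -91.8  86. ]
```

View pics/crop.png

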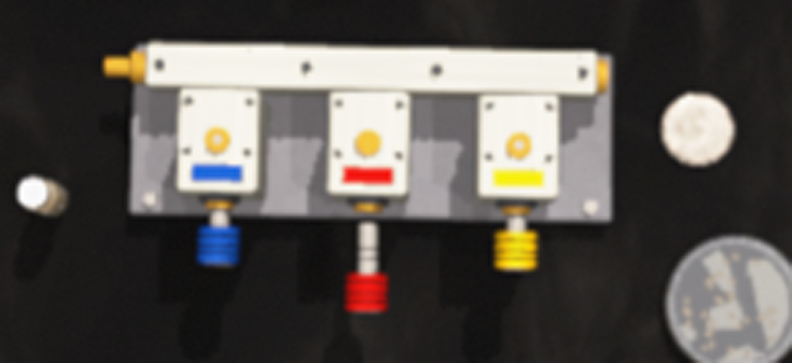

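Request:
carry_out --newtons 30 --steps '[{"travel":[0.4,-0.5,0.5],"rotation":[0,0,0.04],"fingers":1},{"travel":[0.6,-0.8,0.2],"rotation":[0,0,0.04],"fingers":1},{"travel":[0.6,-0.8,0],"rotation":[0,0,0.04],"fingers":0.8},{"travel":[0.6,-0.8,0],"rotation":[0,0,0.04],"fingers":0.65},{"travel":[0.6,-0.8,0],"rotation":[0,0,0.04],"fingers":0.65},{"travel":[0.6,-0.8,0],"rotation":[0,0,0.04],"fingers":0.65},{"travel":[0.6,-0.8,0],"rotation":[0,0,0.04],"fingers":0.65},{"travel":[0.6,-0.8,-0.2],"rotation":[0,0,0.04],"fingers":0.65},{"travel":[0.6,-0.8,-0.3],"rotation":[0,0,0.04],"fingers":0.65},{"travel":[0.6,-0.8,-0.2],"rotation":[0,0,0.04],"fingers":0.65}]'

```text
clock: 1.35
position: [469.5, 72.8, 189.0]
tcp_rot: [3.142, -0.001, 3.13]
wrist_force: [0.3, 0.5, 0.3]
opening: 60.4
gripper_force: 0.0
```

Request:
carry_out --steps '[{"travel":[0.5,-0.7,-0.3],"rotation":[0,0,0],"fingers":0.65},{"travel":[0.16,-0.24,-0.7],"rotation":[0,0,0],"fingers":0.65},{"travel":[0,0,0],"rotation":[0,0,0],"fingers":0.65},{"travel":[0,0,0],"rotation":[0,0,0],"fingers":0.65}]'

```text
clock: 1.85
position: [508.5, 18.8, 130.8]
tcp_rot: [3.142, 0.001, 3.13]
wrist_force: [-0.4, -0.3, -0.8]
opening: 60.4
gripper_force: 0.0
```

```bash
cat > wr.py <<'E'
from h import *
from scipy.spatial.transform import Rotation as Ro
def wrist():
    o=sensors.get_obs(); c=cams.camera("wrist")
    T=np.eye(4);T[:3,:3]=Ro.from_euler("xyz",o["tcp_rot"]).as_matrix();T[:3,3]=o["position"]
    W=np.linalg.inv(T@np.array(c["hand_eye"])); c["R"]=W[:3,:3]; c["t"]=W[:3,3]
    return o,c
E
python3 - <<'E'
from wr import *
o,c=wrist(); save(c,"w1.png"); print(o["position"],o["tcp_rot"], -c["R"].T@c["t"])
X=[[509,16.4,65],[540.5,116.5,65],[539,-84,65],[609,16.3,94]]
print(proj(c,X).round(0).tolist())
hsv=cv2.cvtColor(c["pixels"],cv2.COLOR_RGB2HSV);H,S,V=cv2.split(hsv)
for n,m in dict(blue=(H>100)&(H<130),red=(H<6)|(H>174),yel=(H>22)&(H<34)).items():
    N,_,st,ce=cv2.connectedComponentsWithStats((m&(S>140)&(V>60)).astype(np.uint8))
    for i in range(1,N):
        if st[i,4]>300: print(n,st[i].tolist(),ce[i].round(1),ray(c,[ce[i]],65)[0].round(1),ray(c,[ce[i]],79)[0].round(1))
E
```

```text
[508.53548588  18.81781102 130.81101623] [3.14151773e+00 5.19709327e-04 3.12962076e+00] [426.5482104   18.4897668  325.93332393]
[[315.0, 237.0], [438.0, 272.0], [193.0, 273.0], [317.0, 367.0]]
blue [422, 255, 37, 37, 785] [439.3 274.1] [542.4 117.6  65. ] [536.2 112.3  79. ]
red [299, 222, 36, 36, 1060] [316.5 240.8] [512.4  17.3  65. ] [507.8  17.4  79. ]
```

View pics/w1.png

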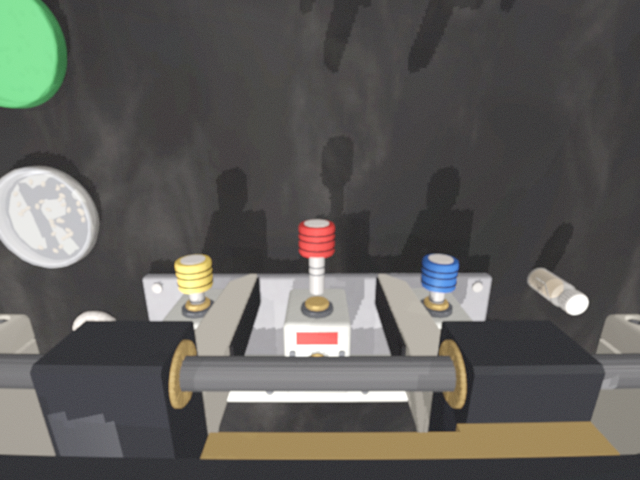

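The wrist view shows the red knob at (316,240), extended, with the open fingers either side of it. It agrees with the top view: red at about (510, 17). I will go down now and grip it.

Request:
carry_out --newtons 30 --steps '[{"travel":[0.01,-0.03,-0.6],"rotation":[0,0,0],"fingers":0.65},{"travel":[0,0,-0.6],"rotation":[0,0,0],"fingers":0.65},{"travel":[0,0,-0.21],"rotation":[0,0,0],"fingers":0.65},{"travel":[0,0,0],"rotation":[0,0,0],"fingers":0.2},{"travel":[0,0,0],"rotation":[0,0,0],"fingers":0.2},{"travel":[0,0,0],"rotation":[0,0,0],"fingers":0.2},{"travel":[0,0,0],"rotation":[0,0,0],"fingers":0.2}]'

```text
clock: 2.78
position: [509.4, 16.4, 45.7]
tcp_rot: [-3.142, 0.001, 3.129]
wrist_force: [-0.2, 0.4, -0.6]
opening: 25.5
gripper_force: 0.0
```

Request:
carry_out --steps '[{"travel":[0,0,0],"rotation":[0,0,0],"fingers":0.2},{"travel":[0,0,0],"rotation":[0,0,0],"fingers":0.2}]'

```text
clock: 3.02
position: [509.3, 17.7, 45.5]
tcp_rot: [3.14, 0.001, 3.128]
wrist_force: [1.0, 11.7, 1.6]
opening: 19.2
gripper_force: 9.1
```

Run:
```python
from wr import *
o,c=wrist(); save(c,"w2.png"); print(o["position"],o["opening"],o["gripper_force"])
s=cams.camera("top"); print(proj(s,[o["position"]]))
```

```text
[509.31746813  17.70326613  45.52374072] 19.19745730234655 9.072987511754036
[[290.72370348 268.59720093]]
```

View pics/w2.png

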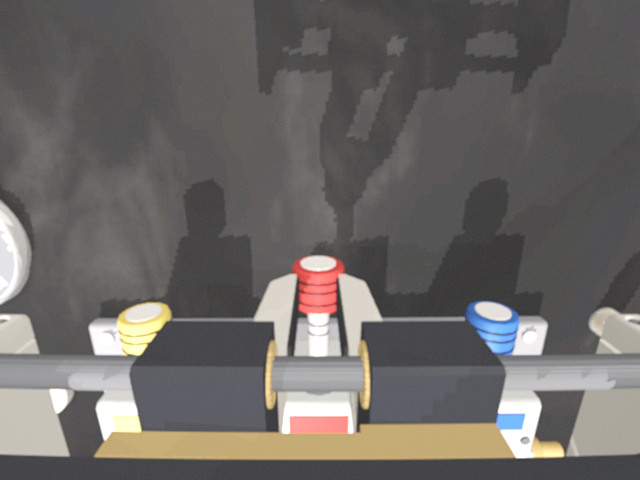

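Run:
```python
from wr import *
o,c=wrist(); x,y,z=o["position"]; print(x,y,z,o["opening"],o["gripper_force"])
g=c["pixels"].copy()
def pt(X,col): 
    u=proj(c,[X])[0]; cv2.drawMarker(g,tuple(int(v) for v in u.round()),col,cv2.MARKER_CROSS,6,1); print(X,u.round(1))
for s in(-1,1):
    for dz in(0,19,40): pt([x,y+s*9.6,z+dz],(0,255,0))
    pt([x,y+s*14,z+19],(0,255,255))
pt([497,17,65],(255,255,255)); pt([497,17,79],(255,255,255)); pt([521,17,79],(255,0,255)); pt([509,17,79],(255,255,0))
cv2.imwrite("pics/w3.png",cv2.resize(g[230:400,220:420],None,fx=3.5,fy=3.5)[:,:,::-1])
```

```text
509.31932138163916 17.736588323061163 45.51373533998655 19.300159925561037 9.31112252175808
[np.float64(509.31932138163916), np.float64(8.136588323061163), np.float64(45.51373533998655)] [303.  268.8]
[np.float64(509.31932138163916), np.float64(8.136588323061163), np.float64(64.51373533998655)] [301.8 282.1]
[np.float64(509.31932138163916), np.float64(8.136588323061163), np.float64(85.51373533998655)] [300.2 300.1]
[np.float64(509.31932138163916), np.float64(3.736588323061163), np.float64(64.51373533998655)] [293.9 282.2]
[np.float64(509.31932138163916), np.float64(27.336588323061164), np.float64(45.51373533998655)] [334.6 268.4]
[np.float64(509.31932138163916), np.float64(27.336588323061164), np.float64(64.51373533998655)] [336.4 281.6]
[np.float64(509.31932138163916), np.float64(27.336588323061164), np.float64(85.51373533998655)] [338.7 299.6]
[np.float64(509.31932138163916), np.float64(31.736588323061163), np.float64(64.51373533998655)] [344.3 281.5]
[497, 17, 65] [317.5 261.5]
[497, 17, 79] [317.6 271.8]
[521, 17, 79] [318.2 313.9]
[509, 17, 79] [317.9 293.3]
```

View pics/w3.png

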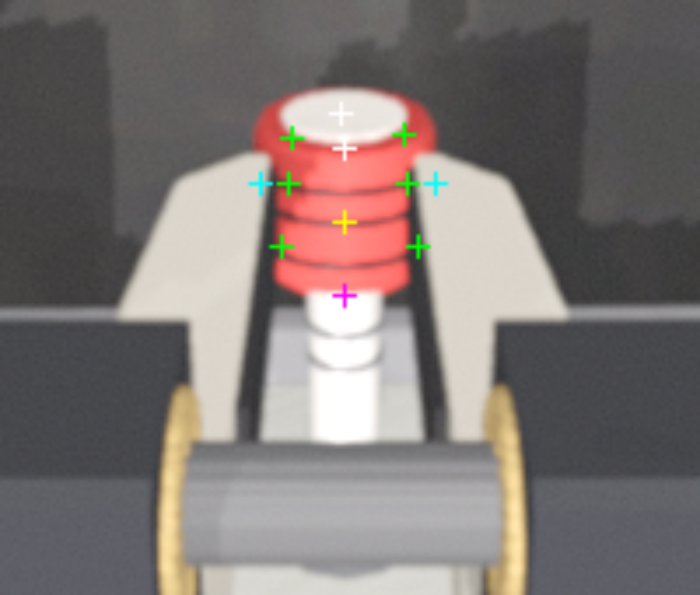

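The knob's red front rim is wider than its grooved body. The pads sit on the body, at crop pixels (270–415, 150–290). The finger target was what limited the grip, so I will close further.

Request:
carry_out --newtons 30 --steps '[{"travel":[0,0,0],"rotation":[0,0,0],"fingers":0},{"travel":[0,0,0],"rotation":[0,0,0],"fingers":0},{"travel":[0,0,0],"rotation":[0,0,0],"fingers":0}]'

```text
clock: 3.55
position: [509.8, 17.9, 46.3]
tcp_rot: [3.139, 0.002, 3.129]
wrist_force: [-1.4, 12.2, 10.0]
opening: 10.0
gripper_force: 37.2
```

Run:
```python
from wr import *
o,c=wrist(); g=c["pixels"]; print(o["position"],o["tcp_rot"],o["opening"],o["gripper_force"],o["moment"])
cv2.imwrite("pics/w4.png",cv2.resize(g[230:400,220:420],None,fx=3.5,fy=3.5)[:,:,::-1])
```

```text
[509.82175632  17.8989195   46.25969732] [3.13943646e+00 1.75832800e-03 3.12863589e+00] 9.955493972103326 37.247574627399445 [ 2.29895108  0.21696008 -0.0059479 ]
```

View pics/w4.png

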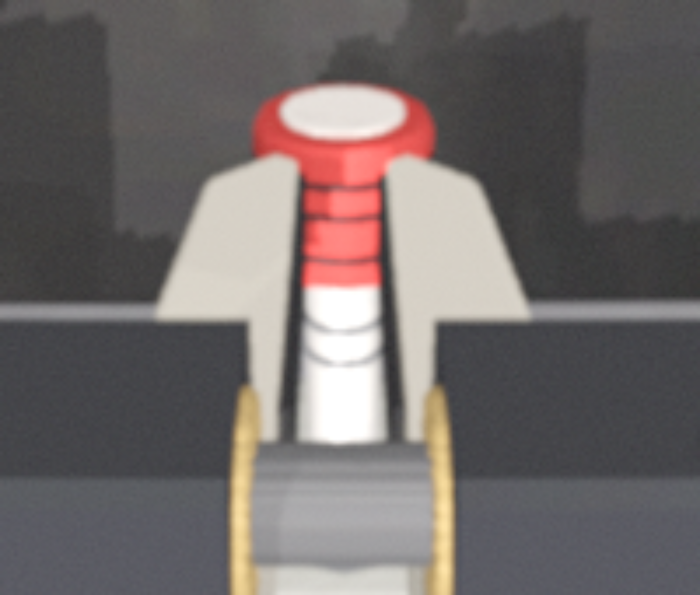

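Request:
carry_out --newtons 30 --steps '[{"travel":[0.04,0,0],"rotation":[0,0,0],"fingers":0},{"travel":[0.06,0,0],"rotation":[0,0,0],"fingers":0},{"travel":[0.08,0,0],"rotation":[0,0,0],"fingers":0},{"travel":[0.1,0,0],"rotation":[0,0,0],"fingers":0}]'

```text
clock: 4.1
position: [525.7, 17.8, 46.2]
tcp_rot: [3.14, -0.001, 3.129]
wrist_force: [-5.3, 10.2, 14.5]
opening: 10.2
gripper_force: 37.8
```

```bash
cat > meas.py <<'E'
from wr import *
o,c=wrist(); print(o["clock"],o["position"],o["wrist_force"],o["opening"],o["gripper_force"])
def go(c,nm,minA):
    hsv=cv2.cvtColor(c["pixels"],cv2.COLOR_RGB2HSV);H,S,V=cv2.split(hsv)
    for n,m in dict(blue=(H>100)&(H<130),red=(H<6)|(H>174),yel=(H>22)&(H<34)).items():
        N,_,st,ce=cv2.connectedComponentsWithStats((m&(S>140)&(V>60)).astype(np.uint8))
        for i in range(1,N):
            if st[i,4]>minA:
                p=ray(c,[ce[i]],72)[0]
                f=ray(c,[[st[i,0]+st[i,2]/2,st[i,1]]],65)[0]
                if 450<p[0]<620 and -120<p[1]<150: print(nm,n,st[i].tolist(),ce[i].round(1),"z72",p.round(1))
go(c,"w",150); go(cams.camera("scene"),"scn",15)
E
python3 meas.py
```

```text
4.1 [525.72230623  17.77484358  46.22059894] [-5.31398434 10.2065823  14.53664978] 10.16056019251343 37.80710689723492
w blue [468, 276, 57, 51, 886] [499.5 300.1] z72 [535.1 116.6  72. ]
w blue [466, 296, 23, 32, 393] [475.8 311.7] z72 [542.  104.3  72. ]
w blue [479, 392, 49, 14, 597] [503.2 398.2] z72 [601.9 128.9  72. ]
w red [293, 257, 51, 47, 829] [317.7 279.2] z72 [521.1  17.   72. ]
scn blue [271, 222, 10, 11, 61] [276.3 226.1] z72 [541.4 114.   72. ]
scn red [297, 241, 12, 12, 49] [302.9 246.3] z72 [519.7   8.4  72. ]
scn yel [345, 239, 11, 6, 28] [350.  241.6] z72 [602.2 -69.9  72. ]
scn yel [335, 253, 9, 7, 41] [339. 256.] z72 [543.1 -81.6  72. ]
```

Request:
carry_out --steps '[{"travel":[0.1,0,0],"rotation":[0,0,0],"fingers":0},{"travel":[0.08,0,0],"rotation":[0,0,0],"fingers":0},{"travel":[0.08,0,0],"rotation":[0,0,0],"fingers":0},{"travel":[0.05,0,0],"rotation":[0,0,0],"fingers":0},{"travel":[0,0,0],"rotation":[0,0,0],"fingers":0}]'

```text
clock: 4.82
position: [539.9, 17.7, 46.1]
tcp_rot: [3.14, -0.01, 3.129]
wrist_force: [-28.1, 8.0, 33.9]
opening: 10.4
gripper_force: 43.8
```

```bash
python3 meas.py|grep -v yel
```

```text
4.825 [539.89715674  17.66765212  46.05136698] [-28.05596846   7.95599329  33.87019495] 10.351701943406152 43.75386133790016
w blue [472, 254, 57, 28, 749] [500.  270.7] z72 [532.  114.1  72. ]
w blue [469, 272, 27, 34, 493] [480.2 288.6] z72 [542.3 104.7  72. ]
w blue [502, 290, 21, 20, 264] [512.4 299.5] z72 [549.1 123.5  72. ]
w red [292, 256, 52, 55, 1162] [317.6 283.3] z72 [537.8  16.9  72. ]
scn blue [271, 222, 10, 11, 61] [276.3 226.1] z72 [541.4 114.   72. ]
scn red [301, 238, 12, 11, 42] [306.6 243. ] z72 [535.1   9.8  72. ]
```

The x force is −28 N, so the red knob is against its stop. I will release it, rise and check.

Request:
carry_out --steps '[{"travel":[-0.04,0,0],"rotation":[0,0,0],"fingers":0.3},{"travel":[0,0,0],"rotation":[0,0,0],"fingers":0.65},{"travel":[0,0,0],"rotation":[0,0,0],"fingers":0.65},{"travel":[0,0,0],"rotation":[0,0,0],"fingers":0.65},{"travel":[0,0,0],"rotation":[0,0,0],"fingers":0.65},{"travel":[0,0,0.7],"rotation":[0,0,0],"fingers":0.65},{"travel":[-0.5,0,0.6],"rotation":[0,0,0],"fingers":0.65},{"travel":[0,0,0],"rotation":[0,0,0],"fingers":0.65},{"travel":[0,0,0],"rotation":[0,0,0],"fingers":0.65}]'

```text
clock: 6.05
position: [512.2, 16.4, 122.8]
tcp_rot: [3.142, -0.0, 3.129]
wrist_force: [-0.3, 1.1, -0.6]
opening: 60.1
gripper_force: 0.0
```

```bash
python3 meas.py; python3 -c "
from wr import *
o,c=wrist();save(c,'w5.png')"
```

```text
6.05 [512.21018035  16.42262746 122.7584406 ] [-0.32851479  1.10658401 -0.56880327] 60.059506127476915 0.0
w blue [428, 254, 39, 38, 840] [446.  273.5] z72 [539.  114.7  72. ]
w red [301, 255, 37, 37, 976] [319.2 275.4] z72 [539.2  16.7  72. ]
scn blue [271, 222, 10, 11, 61] [276.3 226.1] z72 [541.4 114.   72. ]
scn red [312, 224, 11, 5, 24] [316.9 226. ] z72 [603.2  33.3  72. ]
scn red [301, 237, 12, 12, 75] [306.8 241.4] z72 [540.1  13.5  72. ]
scn yel [345, 239, 11, 6, 28] [350.  241.6] z72 [602.2 -69.9  72. ]
scn yel [335, 252, 9, 8, 44] [339.  255.9] z72 [543.3 -81.5  72. ]
```

View pics/w5.png

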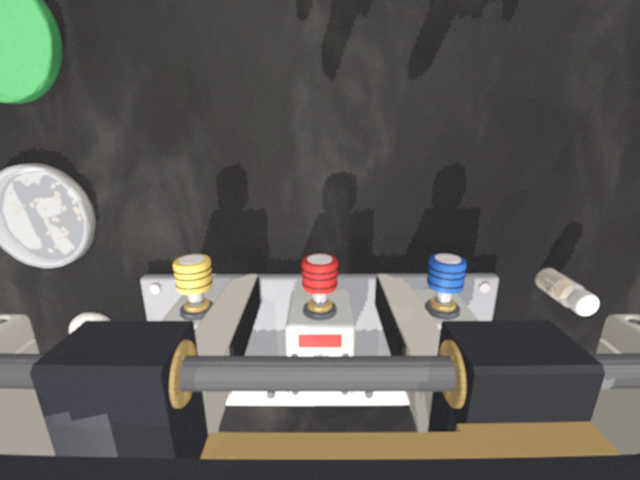

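Red is now in line with the shut yellow knob: red (319,275), yellow (193,274), blue (446,274). It is home. Next is blue.

Request:
carry_out --newtons 30 --steps '[{"travel":[0.1,0.7,0],"rotation":[0,0,0],"fingers":0.65},{"travel":[0.36,0.96,0],"rotation":[0,0,0],"fingers":0.65},{"travel":[0,0,-0.4],"rotation":[0,0,0],"fingers":0.65},{"travel":[0,0,-0.6],"rotation":[0,0,0],"fingers":0.65},{"travel":[0,0,-0.28],"rotation":[0,0,0],"fingers":0.65},{"travel":[0,0,0],"rotation":[0,0,0],"fingers":0.3},{"travel":[0,0,0],"rotation":[0,0,0],"fingers":0.3},{"travel":[0,0,0],"rotation":[0,0,0],"fingers":0.3}]'

```text
clock: 7.2
position: [540.4, 116.0, 47.4]
tcp_rot: [3.141, 0.002, 3.129]
wrist_force: [0.3, 0.3, 0.3]
opening: 34.9
gripper_force: 0.0
```

Request:
carry_out --newtons 30 --steps '[{"travel":[0,0,-0.02],"rotation":[0,0,0],"fingers":0.2},{"travel":[0,0,0],"rotation":[0,0,0],"fingers":0.1},{"travel":[0,0,0],"rotation":[0,0,0],"fingers":0},{"travel":[0,0,0],"rotation":[0,0,0],"fingers":0},{"travel":[0,0,0],"rotation":[0,0,0],"fingers":0},{"travel":[0,0,0],"rotation":[0,0,0],"fingers":0}]'

```text
clock: 7.95
position: [540.5, 117.7, 46.3]
tcp_rot: [3.139, 0.002, 3.129]
wrist_force: [-1.2, 10.4, 7.5]
opening: 10.2
gripper_force: 35.1
```

Request:
carry_out --steps '[{"travel":[-0.05,0,0],"rotation":[0,0,0],"fingers":0},{"travel":[-0.08,0,0],"rotation":[0,0,0],"fingers":0},{"travel":[-0.1,0,0],"rotation":[0,0,0],"fingers":0},{"travel":[-0.1,0,0],"rotation":[0,0,0],"fingers":0},{"travel":[-0.1,0,0],"rotation":[0,0,0],"fingers":0},{"travel":[-0.08,0,0],"rotation":[0,0,0],"fingers":0},{"travel":[-0.04,0,0],"rotation":[0,0,0],"fingers":0},{"travel":[0,0,0],"rotation":[0,0,0],"fingers":0}]'

```text
clock: 8.95
position: [510.4, 117.9, 46.4]
tcp_rot: [3.138, 0.009, 3.129]
wrist_force: [11.9, 13.7, -6.5]
opening: 10.0
gripper_force: 34.1
```

```bash
python3 meas.py
```

```text
8.95 [510.3546312  117.91072729  46.43348677] [11.93142374 13.68345699 -6.51337839] 9.99578838683139 34.12375722080469
w blue [293, 258, 51, 26, 377] [316.9 271.2] z72 [500.8 116.8  72. ]
w red [119, 301, 55, 54, 781] [156.1 326.9] z72 [533.6  26.1  72. ]
scn blue [267, 232, 6, 8, 27] [269.5 235.1] z72 [503.7 102.1  72. ]
scn red [312, 224, 11, 5, 24] [316.9 226. ] z72 [603.2  33.3  72. ]
scn red [301, 237, 12, 12, 74] [306.8 241.4] z72 [540.   13.3  72. ]
scn yel [345, 239, 11, 6, 28] [350.  241.6] z72 [602.2 -69.9  72. ]
scn yel [335, 252, 9, 8, 43] [339.  255.8] z72 [543.5 -81.3  72. ]
```

Request:
carry_out --steps '[{"travel":[-0.05,0,0],"rotation":[0,0,0],"fingers":0},{"travel":[0,0,0],"rotation":[0,0,0],"fingers":0}]'

```text
clock: 9.3
position: [510.1, 118.0, 46.6]
tcp_rot: [3.138, 0.015, 3.128]
wrist_force: [25.9, 12.7, -17.4]
opening: 10.2
gripper_force: 32.2
```

The force has risen to 26 N with no further travel, so blue is at its stop. I will unload, release and retreat.

Request:
carry_out --steps '[{"travel":[0.08,0,0],"rotation":[0,0,0],"fingers":0},{"travel":[0,0,0],"rotation":[0,0,0],"fingers":0.3},{"travel":[0,0,0],"rotation":[0,0,0],"fingers":0.65},{"travel":[0,0,0],"rotation":[0,0,0],"fingers":0.65},{"travel":[0,0,0],"rotation":[0,0,0],"fingers":0.65},{"travel":[0,0,0],"rotation":[0,0,0],"fingers":0.65},{"travel":[0,0,0.7],"rotation":[0,0,0],"fingers":0.65},{"travel":[-0.6,0,0.7],"rotation":[0,0,0],"fingers":0.65},{"travel":[-0.3,0,0.5],"rotation":[0,0,0],"fingers":0.65},{"travel":[0,0,0],"rotation":[0,0,0],"fingers":0.65}]'

```text
clock: 10.55
position: [454.8, 116.3, 161.0]
tcp_rot: [3.141, 0.004, 3.13]
wrist_force: [0.7, -0.1, 0.1]
opening: 60.6
gripper_force: 0.0
```

```bash
python3 meas.py; python3 -c "
from wr import *
o,c=wrist();save(c,'w6.png')"
```

```text
10.55 [454.8431767  116.26515637 160.98739351] [ 0.65901708 -0.14860458  0.12230059] 60.6052170898665 0.0
w blue [324, 270, 12, 32, 192] [331.  286.1] z72 [509.7 127.2  72. ]
scn blue [260, 228, 13, 12, 80] [267.5 232.2] z72 [509.4 114.2  72. ]
scn red [312, 224, 11, 5, 24] [316.9 226. ] z72 [603.2  33.3  72. ]
scn red [300, 236, 13, 13, 77] [306.8 241.4] z72 [540.1  13.4  72. ]
scn yel [345, 239, 11, 6, 28] [350.  241.6] z72 [602.2 -69.9  72. ]
scn yel [335, 252, 9, 8, 42] [339.1 255.9] z72 [543.5 -81.5  72. ]
```

View pics/w6.png

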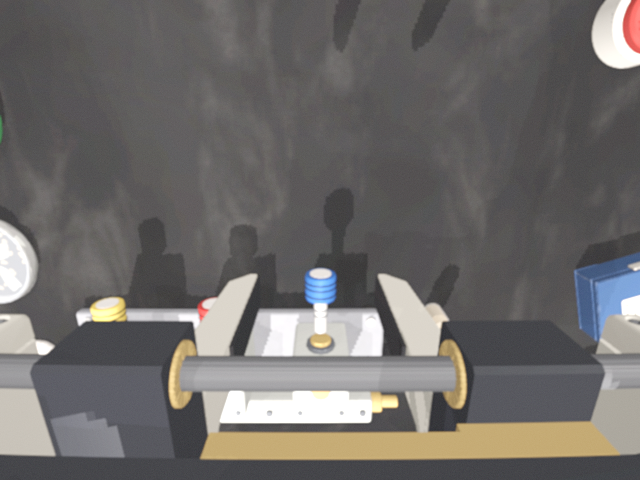

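The blue knob at (320,286) is fully out: its scene x went from 541 to 509. Red is home, yellow is unchanged, and the gripper is clear of everything.

```bash
python3 -c "
from plant import env
print(env.hand_in())"
```

```text
the job is handed in; nothing more can be done
None
```

The job is handed in: I pushed the red knob fully home first, then pulled the blue knob out to its stop; yellow stayed shut, nothing beside the block was touched, the gripper was clear, and it took about 10.6 s (the hand-in returned no verdict).

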